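Fill up the tray of yellow cheeses and stack the emptied tray

ROBOT

A 7-joint arm with a two-finger parallel gripper is mounted at the origin on the work surface. World frame = base frame: x ahead of the robot, y to its left, z up, the work surface at z = 0. Lengths are in m, angles in rad, forces in N, time in s.
With the tool pointing down it reaches from about 0.425 to 0.825 m from the base axis. Payload 3.6 kg.
Tool frame: the origin (TCP) lies between the finger pads; the fingertips stand 25 mm ahead of it and the grasp point (between the pads) lies 6 mm ahead of it; z points along the fingers, y is the line along which they close (so a half turn about z gives the same grasp; the last joint's range is limited). The gripper opens to 85 mm and grips with 20 to 120 N. Pads are 22 mm wide; open, the fingers measure 114 mm over their backs; the gripper's body (76 mm by 85 mm) begins 54 mm behind the grasp point. The pads swing forward as they close: fully open they stand 13 mm farther back than shut.
Start: joints at [1.21, 0.615, -0.013, 1.423, 0.008, 1.103, -0.04], TCP at [0.214, -0.614, 0.256] pointing down, gripper open.
Joint ranges: [-3.12, 3.12], [-0.3, 2.06], [-1.34, 1.32], [0.26, 2.42], [-1.36, 4.5], [0.01, 1.98], [-2.84, 2.84]. Speed limits (rad/s): [2.79, 2.79, 3.14, 3.14, 3.14, 3.14, 3.14].

INTERFACE

Orientations are given as a rotation vector (axis times angle).
In Python, from plant import r gives the robot as it stands. The module is installed in compiled form; this text tells all that it offers.
- The arm moves only by the tool play_rows, never from a script. Its argument "moves" is a list of rows, each a list of 7 numbers: the finger opening in mm, from 0 to 85.4, then the shift along the tool's x, y, z in mm, then the turn, a rotation vector about the tool's x, y, z in degrees. A call has 1 to 8 rows; each row shifts and turns the commanded pose from where the row before left it, along the tool's axes as they then stand; what a row does not reach is not made up. A row lasts 1/10 s, in which the tool goes at most 50 mm and 8.59 degrees, less where a joint would pass 70% of its speed; a pose out of reach is approached as far as the arm can. A call with a gripper value outside its range is refused whole. The fingers move at their own pace and stop on an object; "grip_force" is the grip in N (left out, the last holds). Time passes only in rows, so rows that do not move let the fingers close. It gives the time, the measured TCP pose, the force, the opening and the grip force at its end, in the units of the state.
- r.sense(): the state, without advancing time (a new reading comes with each control period).
- r.camera(name): name is "scene" or "top" or "wrist"; returns (picture, depth): 400x640x3 uint8, red, green, blue; 400x640 float32, m along the optical axis (not along the pixel's ray), 0 where there is no reading.
- r.calibration(name): a dict with "camera_matrix" (3x3 intrinsics, pixels), "extrinsics" (4x4, takes a point from camera to world coordinates). Camera axes: x right, y down, z forward; pixel columns grow to the right and rows downward; lengths in m; the calibration is good to about 2 mm. A picture is of the moment at which its call begins: read the wrist's pose just before it. calibration takes no time and is no camera call; for the wrist camera it gives the pose at the moment of the call.
- r.close_job(): hands the job in; it is judged then, once.
The state is a dict: "time": time; "joints": joint angles; "dq": joint speeds; "joint_efforts": joint torques, N m; "eef_pos": TCP position; "ee_rot": TCP orientation; "wrist_force": force on the tool from outside, world axes, zero at the start; "wrist_torque": the same for the moment, N m; "gripper_width": finger opening in m; "finger_force": force on a finger pad.
Only numpy, scipy, OpenCV 4.12 (cv2) and the standard library are available. Lean on these libraries where they do the work, as an engineer would, in place of code of your own. Each camera call takes 0.05 s, during which the arm holds its last target. There are 200 camera calls.

TASK

Take the single yellow cheese out of its otherwise empty tray and stand it in the free pocket of the tray that already holds two yellow cheeses, so that this tray is full. Then lay the emptied tray squarely on top of the stack of empty trays, right way up. Leave the stack where it stands, and leave the red cheeses and their tray, the brush, the jar and the cup alone.

Things in the scene. Friction and masses are not known exactly. Their poses are not given: they have to be found in the camera images.
- fill_tray: Tray to be filled up: open blue tray, 186 (its x) x 60 (its y) x 20 mm high, 120 g. Floor and walls 3 mm; two full-height cross walls make three pockets (58 x 54 mm) centred at x = -61, 0, +61 mm. Origin: centre of its underside, z up. It holds two yellow cheeses at the start and one pocket, any of the three, is free.
- last_tray: Tray to be emptied and then stacked: open blue tray, 186 (its x) x 60 (its y) x 20 mm high, 120 g. Floor and walls 3 mm; two full-height cross walls make three pockets (58 x 54 mm) centred at x = -61, 0, +61 mm. Origin: centre of its underside, z up. One yellow cheese stands in any one of its pockets. Empty, lift it by gripping across its 60 mm width at mid-length.
- stack_top: Upper tray of the stack of two empty trays: open blue tray, 186 (its x) x 60 (its y) x 20 mm high, 120 g. Floor and walls 3 mm; two full-height cross walls make three pockets (58 x 54 mm) centred at x = -61, 0, +61 mm. Origin: centre of its underside, z up. Its underside stands 20 mm above the table, its rim 40 mm; a tray laid on it rests flat on the rims, nothing interlocks.
- last_cheese: The single cheese to move: small yellow waxed cheese, an upright cylinder 42 mm in diameter and 44 mm tall, about 70 g, with a white paper dot on top. Origin: centre of its underside; z up. It stands on the floor of last_tray and rises 27 mm above the tray's rim.
- fill_cheese_a: One of the two cheeses already in fill_tray: small yellow waxed cheese, an upright cylinder 42 mm in diameter and 44 mm tall, about 70 g, with a white paper dot on top. Origin: centre of its underside; z up. 
- fill_cheese_b: The other cheese already in fill_tray: small yellow waxed cheese, an upright cylinder 42 mm in diameter and 44 mm tall, about 70 g, with a white paper dot on top. Origin: centre of its underside; z up. 
- red_tray: Bystander: open blue tray, 186 (its x) x 60 (its y) x 20 mm high, 120 g. Floor and walls 3 mm; two full-height cross walls make three pockets (58 x 54 mm) centred at x = -61, 0, +61 mm. Origin: centre of its underside, z up. It holds two red cheeses in its end pockets, the middle one is free. Not to be moved or used.
- red_cheese_a: Bystander: small red waxed cheese of the same size (42 mm across, 44 mm tall, origin at the centre of its underside) in the red cheeses' tray. Not to be moved.
- red_cheese_b: Bystander: small red waxed cheese of the same size (42 mm across, 44 mm tall, origin at the centre of its underside) in the red cheeses' tray. Not to be moved.
- brush: Bystander: red-handled brush lying beyond the trays; origin on its underside. Not to be moved.
- rennet_jar: Bystander: jar with a green cap, 60 mm across, 85 mm tall; origin at the centre of its underside. Not to be moved.
- coat_cup: Bystander: white plastic cup, 80 mm across, 70 mm tall; origin at the centre of its underside. Not to be moved.

How it is judged:
By the outcome, as a careful person would: the job done as asked, in the order asked, and still so for the second after the job is handed in, with the robot touching nothing.
It also fails if it takes over 56 s, if anything falls off the work surface, if the arm or the gripper's body presses on something with over 40 N, if the wrist force passes 120 N, or if a joint passes its speed limit or range.

## Working session

There is one attempt and no reset: what is moved stays moved. The work goes in short steps, Python scripts to look and compute and a tool call to move; the robot and the scene stay as the last step left them, time stands still between calls to the robot, and variables do not carry over. Pictures are saved under pics/ and viewed, at most 10 in all, crops included, and the job is handed in when it is done.

Besides the shell and the picture viewer there is one more tool, called after "Call:" as name(argument=value, ...), one argument or row to a line, values as JSON. play_rows: Moves the arm, as the interface text tells. Its arguments: {"type":"object","properties":{"moves":{"type":"array","items":{"type":"array","items":{"type":"number"}}},"grip_force":{"type":"number"}},"required":["moves"]}

```bash
mkdir -p pics; python3 - <<'E'
from plant import r
import cv2,numpy as np
s=r.sense();print(s)
for n in("top","scene"):
    p,d=r.camera(n);c=r.calibration(n);np.savez(f"{n}.npz",p=p,d=d,K=c["camera_matrix"],E=c["extrinsics"])
    cv2.imwrite(f"pics/{n}0.png",p[:,:,::-1]);print(c)
E
```

```text
{'time': 0.0, 'joints': array([ 1.20952371,  0.61587736, -0.01263859,  1.42488124,  0.00806396,
        1.10339258, -0.04039395]), 'dq': array([ 0.00018672, -0.00138324, -0.00043445,  0.00048612,  0.00087067,
        0.00070535,  0.00030331]), 'joint_efforts': array([ 1.95218263e-04, -4.69222069e+01,  2.59297667e-01, -1.71035278e+01,
        9.93673573e-03,  9.64936218e-03,  2.77913884e-06]), 'eef_pos': array([ 0.21336303, -0.61325277,  0.255171  ]), 'ee_rot': array([-3.09522329e+00, -5.23109870e-01,  6.41516684e-04]), 'wrist_force': array([ 0.56546005, -0.44296367,  0.09067203]), 'wrist_torque': array([ 0.04357384,  0.01526207, -0.02647444]), 'finger_force': 0.0, 'gripper_width': 0.08537820544258505}
{'camera_matrix': array([[411.09274677,   0.        , 323.42817181],
       [  0.        , 411.09274677, 201.04245428],
       [  0.        ,   0.        ,   1.        ]]), 'extrinsics': array([[ 2.95033901e-02, -9.86377009e-01,  1.61833082e-01,
         4.42677717e-01],
       [-9.99465399e-01, -3.13931076e-02, -9.13176740e-03,
         8.13842463e-04],
       [ 1.40878088e-02, -1.61477147e-01, -9.86775894e-01,
         1.08394761e+00],
       [ 0.00000000e+00,  0.00000000e+00,  0.00000000e+00,
         1.00000000e+00]])}
{'camera_matrix': array([[511.34007597,   0.        , 324.36752546],
       [  0.        , 511.34007597, 188.70412936],
       [  0.        ,   0.        ,   1.        ]]), 'extrinsics': array([[-0.86995198,  0.28578498, -0.40188369,  1.0866794 ],
       [ 0.49292995,  0.52752987, -0.69190484,  0.78940563],
       [ 0.01426964, -0.80002449, -0.59979763,  0.720238  ],
       [ 0.        ,  0.        ,  0.        ,  1.        ]])}
```

View pics/top0.png

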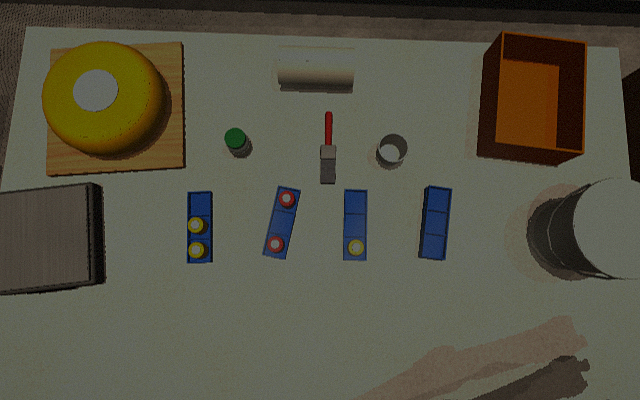

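View pics/scene0.png

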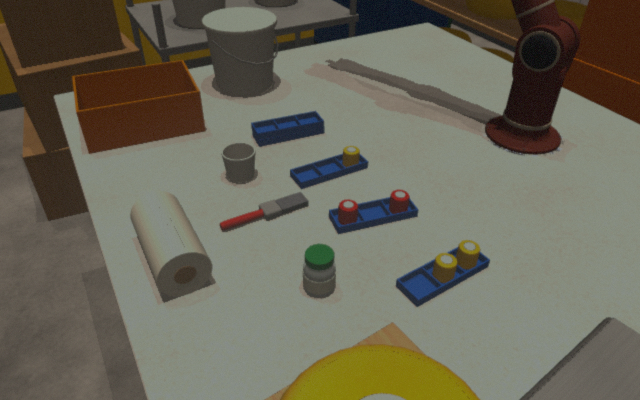

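The top view shows the fill tray at (199,227), with cheeses at (196,225) and (196,250) and its far pocket, about (200,202), free. The red tray is at (281,222). The last tray is at (355,225), with its cheese in the near pocket at (356,246). The stack is at (434,222). The scene view agrees.

```bash
cat > h.py <<'E'
import cv2,numpy as np
def ray(uv,K,E,z):
    uv=np.asarray(uv,float).reshape(-1,2)
    d=np.c_[(uv-K[:2,2])/[K[0,0],K[1,1]],np.ones(len(uv))]@E[:3,:3].T
    t=(z-E[2,3])/d[:,2]; return E[:3,3]+d*t[:,None]
def pts(d,K,E,m):
    v,u=np.nonzero(m&(d>0)); z=d[v,u]
    return np.c_[(u-K[0,2])/K[0,0]*z,(v-K[1,2])/K[1,1]*z,z]@E[:3,:3].T+E[:3,3]
def hsv(p): return cv2.cvtColor(p,cv2.COLOR_RGB2HSV)
def blobs(m,amin):
    n,l,s,c=cv2.connectedComponentsWithStats(m.astype(np.uint8))
    return [(l==i,s[i,4],c[i]) for i in range(1,n) if s[i,4]>=amin]
def masks(p):
    h,s,v=[x.astype(int) for x in cv2.split(hsv(p))]
    return dict(blue=(h>100)&(h<130)&(s>130)&(v>40),yel=(h>17)&(h<33)&(s>110)&(v>80),red=((h<8)|(h>172))&(s>120)&(v>80),white=(s<60)&(v>110))
E
python3 - <<'E'
from h import *
for n in("top","scene"):
    f=np.load(n+".npz");p,d,K,E=[f[k] for k in("p","d","K","E")]
    M=masks(p)
    for k,a in(("blue",200),("yel",30)):
        for m,A,c in blobs(M[k],a):
            if A>4000: continue
            P=pts(d,K,E,m)
            v,u=np.nonzero(m);z=.02 if k=="blue" else .04
            q=ray(np.c_[u,v],K,E,z)[:,:2].astype(np.float32)
            R=cv2.minAreaRect(q)
            print(n,k,A,c.round(),"med z",np.percentile(P[:,2],[5,50,95]).round(3),"rect",np.round(R[0],3),np.round(R[1],3),round(R[2],1),"bbox",q.min(0).round(3),q.max(0).round(3))
f=np.load("top.npz");p,K,E=f["p"],f["K"],f["E"]
# white dots of cheeses at height .047
for name,c in(("a",(196,225)),("b",(196,250)),("last",(356,246))):
    g=p[c[1]-9:c[1]+10,c[0]-9:c[0]+10].astype(int)
    w=(g[:,:,2]>90)&(g.max(2)-g.min(2)<60)
    m=np.argwhere(w).mean(0)[::-1]+np.array(c)-9
    print(name,w.sum(),m,ray(m,K,E,.047)[0].round(4))
E
```

```text
top blue 883 [283. 222.] med z [-0.001  0.003  0.02 ] rect [0.56  0.099] [0.059 0.184] 80.3 bbox [0.466 0.056] [0.654 0.135]
top blue 1504 [436. 223.] med z [0.019 0.023 0.04 ] rect [ 0.571 -0.307] [0.061 0.189] 83.3 bbox [ 0.476 -0.346] [ 0.667 -0.267]
top blue 1128 [354. 218.] med z [-0.001  0.003  0.02 ] rect [ 0.56  -0.092] [0.183 0.059] 0.7 bbox [ 0.468 -0.123] [ 0.652 -0.063]
top blue 994 [200. 221.] med z [-0.     0.004  0.022] rect [0.541 0.312] [0.185 0.06 ] 4.2 bbox [0.449 0.276] [0.634 0.349]
top yel 45 [176. 108.] med z [0.017 0.021 0.024] rect [0.852 0.389] [0.017 0.024] 5.1 bbox [0.843 0.377] [0.861 0.401]
top yel 2229 [130. 154.] med z [0.017 0.02  0.024] rect [0.747 0.541] [0.143 0.349] 6.8 bbox [0.666 0.364] [0.838 0.711]
top yel 121 [195. 225.] med z [0.043 0.047 0.05 ] rect [0.543 0.315] [0.038 0.035] 4.7 bbox [0.524 0.297] [0.562 0.333]
top yel 117 [356. 247.] med z [0.042 0.046 0.049] rect [ 0.499 -0.093] [0.035 0.038] 1.7 bbox [ 0.481 -0.112] [ 0.517 -0.074]
top yel 128 [196. 250.] med z [0.043 0.047 0.049] rect [0.48  0.308] [0.038 0.035] 4.7 bbox [0.461 0.29 ]
[... 1417 characters left out ...]
213] [ 1.23  -0.839]
scene yel 235 [190.  55.] med z [-0.644 -0.626 -0.604] rect [ 0.66  -0.866] [0.054 0.138] 88.4 bbox [ 0.591 -0.892] [ 0.73  -0.838]
scene yel 84 [351. 151.] med z [0.043 0.047 0.049] rect [ 0.496 -0.101] [0.041 0.038] 61.7 bbox [ 0.476 -0.123] [ 0.515 -0.081]
scene yel 168 [469. 248.] med z [0.044 0.046 0.049] rect [0.478 0.303] [0.041 0.038] 18.8 bbox [0.457 0.282] [0.497 0.323]
scene yel 193 [446. 261.] med z [0.043 0.046 0.049] rect [0.54  0.309] [0.043 0.039] 17.9 bbox [0.52  0.289] [0.562 0.329]
a 46 [194.60869565 224.23913043] [0.5432 0.3142 0.047 ]
b 51 [195.43137255 249.54901961] [0.4799 0.3071 0.047 ]
last 74 [356.58108108 245.24324324] [ 0.5028 -0.0954  0.047 ]
```

Call:
play_rows(
  moves=[
    [85,0,0,0,0,0,6.4],
    [85,0,0,0,0,0,6.4],
    [85,0,0,0,0,0,6.4],
    [85,25,-38,0,0,0,0],
    [85,25,-38,0,0,0,0],
    [85,25,-38,0,0,0,0],
    [85,25,-38,0,0,0,0],
    [85,25,-38,0,0,0,0],
  ],
)

```text
time: 0.9
eef_pos: [0.3393, -0.422, 0.256]
ee_rot: [-3.141, 0.001, 0.001]
wrist_force: [0.3, -0.3, -0.9]
gripper_width: 0.0855
finger_force: 0.0
```

Call:
play_rows(
  moves=[
    [85,25,-38,0,0,0,0],
    [85,25,-38,0,0,0,0],
    [85,25,-38,0,0,0,0],
    [85,25,-38,0,0,0,0],
    [85,25,-38,0,0,0,0],
    [85,25,-38,0,0,0,0],
    [85,0,0,0,0,0,0],
    [85,0,0,0,0,0,0],
  ],
)

```text
time: 1.7
eef_pos: [0.489, -0.1946, 0.2558]
ee_rot: [-3.141, -0.005, 0.002]
wrist_force: [-0.1, -0.6, 0.2]
gripper_width: 0.0854
finger_force: 0.0
```

```bash
cat > look.py <<'E'
import sys
from plant import r
from h import *
from scipy.spatial.transform import Rotation as Ro
n=sys.argv[1]
s=r.sense();c=r.calibration("wrist");p,d=r.camera("wrist")
np.savez(n+".npz",p=p,d=d,K=c["camera_matrix"],E=c["extrinsics"]);cv2.imwrite(f"pics/{n}.png",p[:,:,::-1])
print(s["time"],s["eef_pos"].round(4),"\n",Ro.from_rotvec(s["ee_rot"]).as_matrix().round(4),s["gripper_width"],s["wrist_force"].round(1),s["joints"].round(2))
K,E=c["camera_matrix"],c["extrinsics"];print("cam",E.round(3).tolist(),K[0,0])
M=masks(p)
for k,a in(("blue",800),("yel",300)):
    for m,A,cc in blobs(M[k],a):
        P=pts(d,K,E,m);zt=np.percentile(P[:,2],97)
        T=P[P[:,2]>(zt-.005)][:,:2].astype(np.float32)
        R=cv2.minAreaRect(T);v,u=np.nonzero(m)
        print(k,A,cc.round(),"ztop",zt.round(4),"rect",np.round(R[0],4),np.round(R[1],4),round(R[2],2),"img bbox",u.min(),v.min(),u.max(),v.max())
E
python3 look.py w1
```

```text
1.7 [ 0.489  -0.1946  0.2558] 
 [[ 1.0e+00  3.3e-03 -1.1e-03]
 [ 3.3e-03 -1.0e+00  4.0e-04]
 [-1.1e-03 -4.0e-04 -1.0e+00]] 0.08537766082551737 [-0.1 -0.6  0.2] [ 0.33  0.42  0.02  1.78 -0.01  0.94 -1.22]
cam [[0.003, -0.963, -0.268, 0.557], [-1.0, -0.003, 0.0, -0.195], [-0.001, 0.268, -0.963, 0.374], [0.0, 0.0, 0.0, 1.0]] 311.3381407648843
blue 10243 [428.  92.] ztop 0.0414 rect [ 0.5703 -0.3038] [0.061  0.1856] 83.32 img bbox 384 0 480 189
blue 4793 [ 60. 101.] ztop 0.0219 rect [0.5602 0.0976] [0.063  0.1855] 79.57 img bbox 20 9 84 193
blue 7771 [233.  90.] ztop 0.0216 rect [ 0.5601 -0.0956] [0.0611 0.1852] 89.97 img bbox 195 14 263 191
yel 784 [230. 168.] ztop 0.0492 rect [ 0.4993 -0.0961] [0.0395 0.0394] 36.68 img bbox 211 149 248 187
```

Call:
play_rows(
  moves=[
    [85,5,-49,0,0,0,0],
    [85,5,-49,0,0,0,0],
    [85,0,0,45,0,0,0],
    [85,0,0,45,0,0,0],
    [85,0,0,45,0,0,0],
    [85,0,0,35,0,0,0],
    [85,0,0,0,0,0,0],
    [85,0,0,0,0,0,0],
  ],
)

```text
time: 2.55
eef_pos: [0.4985, -0.0997, 0.0866]
ee_rot: [3.141, -0.005, -0.001]
wrist_force: [0.1, -0.0, 0.6]
gripper_width: 0.0851
finger_force: 0.0
```

```bash
python3 look.py w2
```

```text
2.55 [ 0.4985 -0.0997  0.0866] 
 [[ 1.e+00 -3.e-03 -7.e-04]
 [-3.e-03 -1.e+00 -8.e-04]
 [-7.e-04  8.e-04 -1.e+00]] 0.08514080936798424 [ 0.1 -0.   0.6] [ 0.16  0.65 -0.    2.    0.    0.5  -1.42]
cam [[-0.003, -0.963, -0.268, 0.566], [-1.0, 0.003, 0.001, -0.1], [0.0, 0.268, -0.963, 0.205], [0.0, 0.0, 0.0, 1.0]] 311.3381407648843
blue 12576 [ 33. 138.] ztop 0.0215 rect [0.5465 0.0829] [0.0314 0.1638] 78.89 img bbox 0 0 65 274
blue 22232 [314. 108.] ztop 0.0214 rect [ 0.5452 -0.0959] [0.0603 0.1563] 89.97 img bbox 256 0 370 269
blue 11763 [610. 167.] ztop 0.0408 rect [ 0.5123 -0.2678] [0.0717 0.0243] 14.44 img bbox 555 0 639 266
yel 2587 [315. 237.] ztop 0.0489 rect [ 0.4992 -0.0962] [0.0386 0.0393] 35.62 img bbox 279 204 350 272
```

View pics/w2.png

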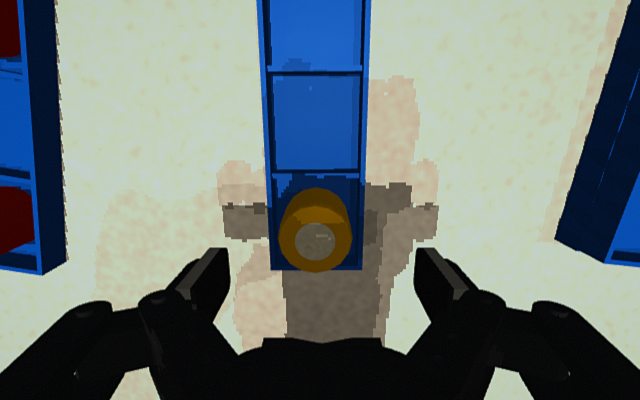

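The wrist view shows the cheese at (315,237) in the tray's near pocket, with the open fingers on either side of it. I'll go down and grip.

Call:
play_rows(
  moves=[
    [85,1,-3.5,21,0,0,0],
    [85,0,0,20,0,0,0],
    [85,0,0,0,0,0,0],
    [38,0,0,0,0,0,0],
    [38,0,0,0,0,0,0],
    [38,0,0,0,0,0,0],
    [38,0,0,0,0,0,0],
    [38,0,0,0,0,0,0],
  ],
  grip_force=30,
)

```text
time: 3.4
eef_pos: [0.5006, -0.0948, 0.0469]
ee_rot: [3.141, -0.001, 0.004]
wrist_force: [-0.0, -0.3, 5.4]
gripper_width: 0.0411
finger_force: 29.8
```

Call:
play_rows(
  moves=[
    [38,0,0,0,0,0,0],
    [38,0,0,0,0,0,0],
    [38,0,0,0,0,0,0],
  ],
)

```text
time: 3.7
eef_pos: [0.5006, -0.0948, 0.0469]
ee_rot: [3.141, -0.001, 0.004]
wrist_force: [-0.1, -0.3, 5.8]
gripper_width: 0.0409
finger_force: 29.8
```

Call:
play_rows(
  moves=[
    [38,0,0,-5,0,0,0],
    [38,0,0,-15,0,0,0],
    [38,0,0,-30,0,0,0],
    [38,0,0,-40,0,0,0],
    [38,0,0,-40,0,0,0],
    [38,0,0,0,0,0,0],
    [38,0,0,0,0,0,0],
  ],
)

```text
time: 4.4
eef_pos: [0.4999, -0.0945, 0.1765]
ee_rot: [3.141, -0.0, 0.003]
wrist_force: [-0.8, 0.7, -1.8]
gripper_width: 0.0409
finger_force: 30.6
```

```bash
python3 look.py w3
```

```text
4.4 [ 0.4999 -0.0945  0.1765] 
 [[ 1.0e+00 -3.0e-04  2.2e-03]
 [-3.0e-04 -1.0e+00 -3.0e-04]
 [ 2.2e-03  3.0e-04 -1.0e+00]] 0.04092903828532919 [-0.8  0.7 -1.8] [ 0.14  0.5  -0.    1.93  0.    0.71 -1.43]
cam [[-0.0, -0.964, -0.265, 0.567], [-1.0, 0.0, 0.0, -0.095], [-0.0, 0.265, -0.964, 0.295], [0.0, 0.0, 0.0, 1.0]] 311.3381407648843
blue 11622 [108. 112.] ztop 0.0216 rect [0.56   0.0976] [0.0624 0.1861] 79.89 img bbox 57 0 148 227
blue 15105 [323. 103.] ztop 0.0214 rect [ 0.56   -0.0959] [0.1857 0.06  ] 0.03 img bbox 285 0 361 224
blue 22513 [571. 109.] ztop 0.041 rect [ 0.5607 -0.3027] [0.0629 0.1666] 83.64 img bbox 494 0 639 224
yel 5797 [323. 264.] ztop 0.1782 rect [ 0.499  -0.0945] [0.04   0.0403] 54.77 img bbox 275 210 368 321
```

Call:
play_rows(
  moves=[
    [38,5,-44,0,0,0,0],
    [38,5,-44,0,0,0,0],
    [38,5,-44,0,0,0,0],
    [38,5,-44,0,0,0,0],
    [38,5,-44,0,0,0,0],
    [38,5,-44,0,0,0,0],
    [38,0,-44,0,0,0,0],
    [38,0,-44,0,0,0,0],
  ],
)

```text
time: 5.25
eef_pos: [0.5286, 0.2587, 0.1731]
ee_rot: [3.139, -0.0, -0.006]
wrist_force: [1.1, 1.4, -1.5]
gripper_width: 0.0411
finger_force: 30.7
```

Call:
play_rows(
  moves=[
    [38,0,-40,0,0,0,0],
    [38,0,0,0,0,0,0],
    [38,0,0,0,0,0,0],
  ],
)

```text
time: 5.55
eef_pos: [0.5282, 0.2983, 0.173]
ee_rot: [3.139, 0.005, -0.006]
wrist_force: [1.4, -0.2, -0.9]
gripper_width: 0.0411
finger_force: 30.7
```

```bash
python3 look.py w4
```

```text
5.55 [0.5282 0.2983 0.173 ] 
 [[ 1.      0.0029 -0.004 ]
 [ 0.0029 -1.     -0.0023]
 [-0.004   0.0023 -1.    ]] 0.041068898422301256 [ 1.4 -0.2 -0.9] [-0.56  0.64  0.02  1.65 -0.02  0.86 -2.1 ]
cam [[0.003, -0.963, -0.271, 0.597], [-1.0, -0.002, -0.002, 0.299], [0.002, 0.271, -0.963, 0.291], [0.0, 0.0, 0.0, 1.0]] 311.3381407648843
blue 11358 [544. 142.] ztop 0.0214 rect [0.5605 0.0974] [0.0631 0.1858] 79.75 img bbox 476 33 631 256
blue 8376 [304. 127.] ztop 0.0215 rect [0.5571 0.3114] [0.1545 0.0599] 4.17 img bbox 262 60 343 242
yel 1521 [306. 176.] ztop 0.049 rect [0.5437 0.3111] [0.0396 0.0399] 57.71 img bbox 280 150 330 203
yel 4559 [324. 272.] ztop 0.1749 rect [0.5268 0.2981] [0.0396 0.039 ] 32.67 img bbox 276 213 368 320
```

View pics/w4.png

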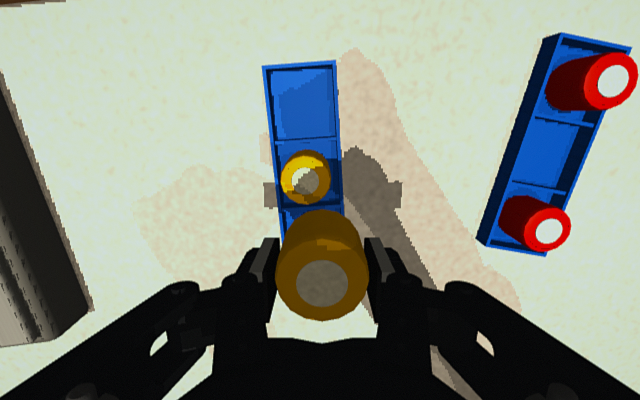

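The view shows the free far pocket at (303,100), the middle cheese at (306,176), and the held cheese upright at (322,280). I'll go over the free pocket and turn to the tray's heading.

Call:
play_rows(
  moves=[
    [38,38,-8.5,0,0,0,-2],
    [38,38,-8.5,0,0,0,-2.2],
    [38,0,0,35,0,0,0],
    [38,0,0,35,0,0,0],
    [38,0,0,0,0,0,0],
    [38,0,0,0,0,0,0],
  ],
)

```text
time: 6.2
eef_pos: [0.6056, 0.3137, 0.1047]
ee_rot: [3.138, 0.111, -0.003]
wrist_force: [0.9, 0.2, 0.2]
gripper_width: 0.0408
finger_force: 30.7
```

```bash
python3 look.py w5
```

```text
6.2 [0.6056 0.3137 0.1047] 
 [[ 0.9975  0.0707 -0.0018]
 [ 0.0707 -0.9975 -0.0021]
 [-0.0019  0.0019 -1.    ]] 0.04077352973835446 [0.9 0.2 0.2] [-0.51  0.82  0.    1.47 -0.    0.85 -2.01]
cam [[0.071, -0.961, -0.268, 0.673], [-0.997, -0.068, -0.02, 0.319], [0.001, 0.269, -0.963, 0.223], [0.0, 0.0, 0.0, 1.0]] 311.3381407648843
blue 11084 [597. 269.] ztop 0.0211 rect [0.6022 0.1358] [0.2144 0.1202] 50.94 img bbox 529 159 639 355
blue 4285 [319. 195.] ztop 0.0216 rect [0.6082 0.315 ] [0.0535 0.0601] 4.54 img bbox 275 169 364 248
yel 15330 [120.  32.] ztop 0.0223 rect [0.7098 0.4412] [0.0354 0.1495] 4.87 img bbox 0 0 246 66
yel 4826 [321. 286.] ztop 0.1065 rect [0.6039 0.3136] [0.0392 0.0387] 37.44 img bbox 276 237 367 342
```

View pics/w5.png

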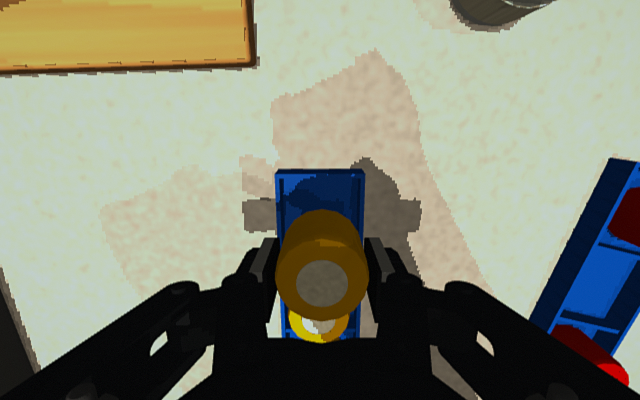

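The held cheese at (321,286) is centred over the far pocket to within about 1 mm. I'll lower it.

Call:
play_rows(
  moves=[
    [38,0,-0.8,25,0,0,0],
    [38,0,0,20,0,0,0],
    [38,0,0,7,0,0,0],
    [38,0,0,4,0,0,0],
    [38,0,0,0,0,0,0],
    [38,0,0,0,0,0,0],
  ],
)

```text
time: 6.85
eef_pos: [0.6064, 0.3171, 0.051]
ee_rot: [-3.138, -0.114, -0.004]
wrist_force: [0.3, -0.7, -0.7]
gripper_width: 0.0411
finger_force: 30.7
```

Call:
play_rows(
  moves=[
    [38,-1.5,2,0,0,0,0],
    [38,0,0,3,0,0,0],
    [38,0,0,0,0,0,0],
    [38,0,0,0,0,0,0],
  ],
)

```text
time: 7.25
eef_pos: [0.6046, 0.3145, 0.047]
ee_rot: [-3.139, -0.114, -0.002]
wrist_force: [-0.9, -0.5, 2.1]
gripper_width: 0.0409
finger_force: 30.9
```

Contact is light, 2 N. I'll release and back up.

Call:
play_rows(
  moves=[
    [50,0,0,0,0,0,0],
    [65,0,0,0,0,0,0],
    [85,0,0,0,0,0,0],
    [85,0,0,0,0,0,0],
    [85,0,0,-10,0,0,0],
    [85,0,0,-30,0,0,0],
    [85,0,0,-45,0,0,0],
    [85,0,0,-45,0,0,0],
  ],
)

```text
time: 8.05
eef_pos: [0.6038, 0.3144, 0.178]
ee_rot: [3.139, 0.115, -0.001]
wrist_force: [1.2, 0.9, 1.2]
gripper_width: 0.0849
finger_force: 0.0
```

Call:
play_rows(
  moves=[
    [85,-40,0,0,0,0,2],
    [85,-40,0,0,0,0,2.2],
    [85,0,0,0,0,0,0],
    [85,0,0,0,0,0,0],
  ],
)

```text
time: 8.45
eef_pos: [0.5235, 0.3106, 0.1774]
ee_rot: [-3.141, -0.002, -0.001]
wrist_force: [0.7, 0.6, 0.6]
gripper_width: 0.0851
finger_force: 0.0
```

```bash
python3 look.py w6
```

```text
8.45 [0.5235 0.3106 0.1774] 
 [[ 1.0e+00  1.5e-03  8.0e-04]
 [ 1.5e-03 -1.0e+00  8.0e-04]
 [ 8.0e-04 -8.0e-04 -1.0e+00]] 0.08512495218941639 [0.7 0.6 0.6] [-0.58  0.63  0.02  1.65 -0.02  0.86 -2.13]
cam [[0.001, -0.964, -0.266, 0.591], [-1.0, -0.002, 0.001, 0.31], [-0.001, 0.266, -0.964, 0.296], [0.0, 0.0, 0.0, 1.0]] 311.3381407648843
blue 7426 [559. 140.] ztop 0.0216 rect [0.5605 0.0974] [0.0626 0.1862] 79.9 img bbox 497 28 639 250
blue 6830 [321. 151.] ztop 0.0217 rect [0.5415 0.3102] [0.186  0.0599] 4.23 img bbox 278 56 359 266
yel 1574 [317.  97.] ztop 0.0491 rect [0.6027 0.3143] [0.0395 0.0395] 44.62 img bbox 291 69 343 124
yel 1311 [321. 172.] ztop 0.049 rect [0.5436 0.3112] [0.0392 0.0397] 89.59 img bbox 297 149 345 197
yel 1049 [328. 244.] ztop 0.049 rect [0.4806 0.3046] [0.0389 0.0389] 14.37 img bbox 306 224 351 266
```

View pics/w6.png

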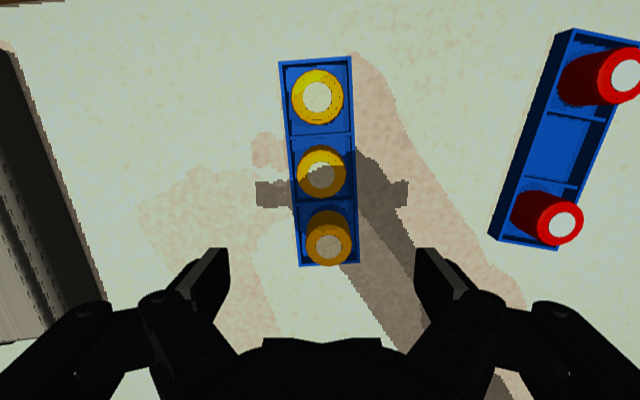

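The tray is full: upright cheeses at (317,97), (321,172) and (328,244). Next I go to the emptied tray.

Call:
play_rows(
  moves=[
    [85,4,45,0,0,0,0],
    [85,4,45,0,0,0,0],
    [85,4,45,0,0,0,0],
    [85,4,45,0,0,0,0],
    [85,4,45,0,0,0,0],
    [85,4,45,0,0,0,0],
    [85,4,45,0,0,0,0],
    [85,4,45,0,0,0,0],
  ],
)

```text
time: 9.3
eef_pos: [0.5579, -0.053, 0.1768]
ee_rot: [3.141, -0.003, 0.004]
wrist_force: [1.5, 0.7, -0.3]
gripper_width: 0.0847
finger_force: 0.0
```

Call:
play_rows(
  moves=[
    [85,4,45,0,0,0,0],
    [85,0,0,45,0,0,0],
    [85,0,0,40,0,0,0],
    [85,0,0,0,0,0,0],
    [85,0,0,0,0,0,0],
  ],
)

```text
time: 9.8
eef_pos: [0.5611, -0.0955, 0.0915]
ee_rot: [3.141, -0.001, 0.0]
wrist_force: [0.5, -0.0, 0.4]
gripper_width: 0.0852
finger_force: 0.0
```

```bash
python3 look.py w7
```

```text
9.8 [ 0.5611 -0.0955  0.0915] 
 [[ 1.e+00 -7.e-04  2.e-04]
 [-7.e-04 -1.e+00 -2.e-04]
 [ 2.e-04  2.e-04 -1.e+00]] 0.08516432939990184 [ 0.5 -0.   0.4] [ 0.13  0.7  -0.    1.83  0.    0.61 -1.44]
cam [[-0.001, -0.964, -0.267, 0.629], [-1.0, 0.001, 0.001, -0.096], [-0.0, 0.267, -0.964, 0.21], [0.0, 0.0, 0.0, 1.0]] 311.3381407648843
blue 15913 [608. 225.] ztop 0.0407 rect [ 0.5552 -0.2582] [0.1688 0.0817] 52.51 img bbox 543 50 639 353
blue 14251 [ 50. 194.] ztop 0.0214 rect [0.5718 0.0733] [0.1333 0.1377] 45.32 img bbox 0 69 92 310
blue 25183 [322. 199.] ztop 0.0213 rect [ 0.5606 -0.0959] [0.1837 0.0601] 0.02 img bbox 270 70 374 342
```

Call:
play_rows(
  moves=[
    [85,-1,0,30,0,0,0],
    [85,0,0,25,0,0,0],
    [85,0,0,9.5,0,0,0],
    [85,0,0,0,0,0,0],
    [55,0,0,0,0,0,0],
    [55,0,0,0,0,0,0],
    [55,0,0,0,0,0,0],
    [55,0,0,0,0,0,0],
  ],
  grip_force=40,
)

```text
time: 10.65
eef_pos: [0.5606, -0.0951, 0.0289]
ee_rot: [3.141, -0.0, 0.006]
wrist_force: [-2.3, 0.3, 5.8]
gripper_width: 0.0588
finger_force: 44.4
```

Call:
play_rows(
  moves=[
    [55,0,0,0,0,0,0],
    [55,0,0,-5,0,0,0],
    [55,0,0,-15,0,0,0],
    [55,0,0,-30,0,0,0],
    [55,0,0,-40,0,0,0],
    [55,0,0,-30,0,0,0],
    [55,0,0,0,0,0,0],
    [55,0,0,0,0,0,0],
  ],
)

```text
time: 11.45
eef_pos: [0.5591, -0.0949, 0.148]
ee_rot: [3.141, -0.0, 0.002]
wrist_force: [-0.1, 0.4, -1.4]
gripper_width: 0.0587
finger_force: 43.6
```

```bash
python3 look.py w8
```

```text
11.45 [ 0.5591 -0.0949  0.148 ] 
 [[ 1.0e+00 -3.0e-04  1.5e-03]
 [-3.0e-04 -1.0e+00 -1.0e-04]
 [ 1.5e-03  1.0e-04 -1.0e+00]] 0.05874620562484814 [-0.1  0.4 -1.4] [ 0.13  0.61 -0.    1.79  0.    0.73 -1.44]
cam [[-0.0, -0.964, -0.266, 0.627], [-1.0, 0.0, 0.001, -0.095], [-0.0, 0.266, -0.964, 0.267], [0.0, 0.0, 0.0, 1.0]] 311.3381407648843
blue 41871 [321. 185.] ztop 0.1404 rect [ 0.5847 -0.0945] [0.0612 0.1337] 89.95 img bbox 241 44 401 345
blue 24695 [579. 182.] ztop 0.041 rect [ 0.5703 -0.3033] [0.0625 0.1859] 83.51 img bbox 501 53 639 303
blue 12009 [ 98. 184.] ztop 0.0216 rect [0.5717 0.0853] [0.1592 0.1782] 41.78 img bbox 43 71 139 301
```

Call:
play_rows(
  moves=[
    [55,2.3,42,0,0,0,0],
    [55,2.3,42,0,0,0,0],
    [55,2.3,42,0,0,0,0],
    [55,2.3,42,0,0,0,0],
    [55,2.3,41,0,0,0,0],
    [55,0,0,0,0,0,6.6],
    [55,0,0,0,0,0,0],
    [55,0,0,0,0,0,0],
  ],
)

```text
time: 12.3
eef_pos: [0.5702, -0.3018, 0.1452]
ee_rot: [-3.134, 0.175, 0.005]
wrist_force: [0.1, -0.2, -1.8]
gripper_width: 0.0591
finger_force: 43.7
```

```bash
cat > rim.py <<'E'
from h import *
import sys
f=np.load(sys.argv[1]+".npz");p,d,K,E=[f[k] for k in("p","d","K","E")]
for m,A,c in blobs(masks(p)["blue"],3000):
    P=pts(d,K,E,m);zt=np.percentile(P[:,2],97);T=P[P[:,2]>zt-.008]
    T=T[T[:,2]>zt-.006]
    q=np.linalg.lstsq(np.c_[T[:,:2]-T[:,:2].mean(0),np.ones(len(T))],T[:,2],rcond=None)[0]
    print("rim",A,c.round(),"slope deg x,y",np.degrees(q[:2]).round(2),"z",q[2].round(4),"x",T[:,0].min().round(4),T[:,0].max().round(4))
E
python3 rim.py w8; python3 look.py w9; python3 rim.py w9
```

```text
rim 41871 [321. 185.] slope deg x,y [0.07 0.02] z 0.1394 x 0.5178 0.6515
rim 24695 [579. 182.] slope deg x,y [-0.02  0.34] z 0.0389 x 0.4746 0.6656
rim 12009 [ 98. 184.] slope deg x,y [-0.09 -2.94] z 0.0198 x 0.4639 0.6566
12.3 [ 0.5702 -0.3018  0.1452] 
 [[ 0.9938 -0.1112 -0.0028]
 [-0.1112 -0.9938  0.0031]
 [-0.0031 -0.0028 -1.    ]] 0.05912174490282478 [ 0.1 -0.2 -1.8] [ 0.45  0.72  0.01  1.56 -0.01  0.86 -1.22]
cam [[-0.111, -0.957, -0.268, 0.638], [-0.994, 0.106, 0.033, -0.31], [-0.003, 0.27, -0.963, 0.264], [0.0, 0.0, 0.0, 1.0]] 311.3381407648843
blue 41890 [321. 185.] ztop 0.1373 rect [ 0.5958 -0.3042] [0.0611 0.1334] 83.48 img bbox 241 45 401 346
rim 41890 [321. 185.] slope deg x,y [-0.11  0.12] z 0.1363 x 0.5261 0.6652
```

View pics/w9.png

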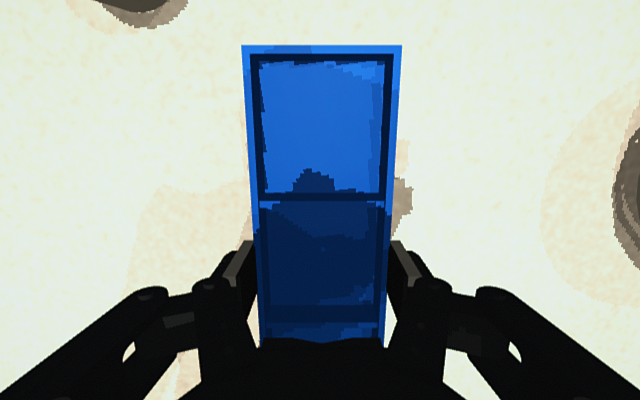

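The held tray is level and fills the view (241–401, 45–346); it still hides the stack below. I'll descend with a small correction.

Call:
play_rows(
  moves=[
    [55,0.9,2.3,25,0,0,0],
    [55,0,0,25,0,0,0],
    [55,0,0,14,0,0,0],
    [55,0,0,0,0,0,0],
    [55,0,0,0,0,0,0],
    [55,0,0,0,0,0,0],
  ],
)

```text
time: 12.95
eef_pos: [0.5723, -0.3065, 0.0842]
ee_rot: [3.135, -0.18, 0.004]
wrist_force: [-0.2, -0.7, -0.8]
gripper_width: 0.0584
finger_force: 43.7
```

```bash
python3 look.py w10; python3 rim.py w10
```

```text
12.95 [ 0.5723 -0.3065  0.0842] 
 [[ 9.934e-01 -1.145e-01  2.600e-03]
 [-1.145e-01 -9.934e-01 -1.100e-03]
 [ 2.700e-03  8.000e-04 -1.000e+00]] 0.058387963321002954 [-0.2 -0.7 -0.8] [ 0.45  0.8   0.01  1.59 -0.01  0.74 -1.22]
cam [[-0.115, -0.958, -0.263, 0.639], [-0.993, 0.11, 0.03, -0.314], [0.0, 0.265, -0.964, 0.203], [0.0, 0.0, 0.0, 1.0]] 311.3381407648843
blue 41844 [321. 185.] ztop 0.0767 rect [ 0.5977 -0.309 ] [0.0612 0.1339] 83.31 img bbox 241 45 401 346
rim 41844 [321. 185.] slope deg x,y [ 0.09 -0.01] z 0.0756 x 0.5279 0.6672
```

Call:
play_rows(
  moves=[
    [55,-1.8,-2.2,0,0,0,0],
    [55,0,0,6,0,0,0],
    [55,0,0,5,0,0,0],
    [55,0,0,0,0,0,0],
    [55,0,0,0,0,0,0],
  ],
)

```text
time: 13.5
eef_pos: [0.5694, -0.3039, 0.0714]
ee_rot: [-3.136, 0.181, 0.001]
wrist_force: [-0.3, -0.2, -0.7]
gripper_width: 0.0587
finger_force: 43.7
```

```bash
python3 look.py w11; python3 rim.py w11
```

```text
13.5 [ 0.5694 -0.3039  0.0714] 
 [[ 9.933e-01 -1.153e-01 -7.000e-04]
 [-1.153e-01 -9.933e-01  4.000e-04]
 [-7.000e-04 -3.000e-04 -1.000e+00]] 0.05874100842318307 [-0.3 -0.2 -0.7] [ 0.45  0.82  0.01  1.61 -0.01  0.72 -1.22]
cam [[-0.115, -0.957, -0.266, 0.637], [-0.993, 0.111, 0.032, -0.312], [-0.001, 0.268, -0.963, 0.19], [0.0, 0.0, 0.0, 1.0]] 311.3381407648843
blue 41833 [321. 185.] ztop 0.0637 rect [ 0.595  -0.3064] [0.061  0.1335] 83.34 img bbox 241 45 401 346
rim 41833 [321. 185.] slope deg x,y [-0.04  0.06] z 0.0626 x 0.5253 0.6641
```

Call:
play_rows(
  moves=[
    [55,1.2,0,0,0,0,0],
    [55,0,0,1.5,0,0,0],
    [55,0,0,1,0,0,0],
    [55,0,0,0,0,0,0],
    [55,0,0,0,0,0,0],
  ],
)

```text
time: 14.05
eef_pos: [0.5709, -0.304, 0.0693]
ee_rot: [-3.136, 0.181, -0.0]
wrist_force: [-0.7, -1.0, -0.7]
gripper_width: 0.059
finger_force: 43.7
```

Call:
play_rows(
  moves=[
    [55,0,0,0.8,0,0,0],
    [55,0,0,0,0,0,0],
    [55,0,0,0,0,0,0],
  ],
)

```text
time: 14.35
eef_pos: [0.5709, -0.3041, 0.069]
ee_rot: [3.136, -0.181, 0.0]
wrist_force: [-1.1, 0.7, 2.7]
gripper_width: 0.059
finger_force: 44.1
```

Contact. I'll release symmetrically, back up and check.

Call:
play_rows(
  moves=[
    [61,0,0,0,0,0,0],
    [65,0,0,0,0,0,0],
    [75,0,0,0,0,0,0],
    [85,0,0,0,0,0,0],
    [85,0,0,0,0,0,0],
    [85,0,0,-15,0,0,0],
    [85,0,0,-35,0,0,0],
    [85,0,0,-45,0,0,0],
  ],
)

```text
time: 15.15
eef_pos: [0.5697, -0.3034, 0.1636]
ee_rot: [-3.135, 0.181, 0.006]
wrist_force: [1.3, -0.3, -0.1]
gripper_width: 0.0844
finger_force: 0.0
```

Call:
play_rows(
  moves=[
    [85,-30,-35,-20,0,0,0],
    [85,-30,-35,0,0,0,0],
    [85,0,-30,0,0,0,0],
    [85,0,0,0,0,0,0],
    [85,0,0,0,0,0,0],
  ],
)

```text
time: 15.65
eef_pos: [0.5236, -0.1975, 0.1848]
ee_rot: [3.136, -0.178, 0.004]
wrist_force: [0.6, -0.1, -0.5]
gripper_width: 0.0849
finger_force: 0.0
```

```bash
python3 look.py w12; python3 rim.py w12; python3 - <<'E'
import cv2
from plant import r
p,_=r.camera("scene");cv2.imwrite("pics/s2.png",cv2.resize(p[60:320,200:520,::-1],None,fx=2,fy=2))
E
```

```text
15.65 [ 0.5236 -0.1975  0.1848] 
 [[ 9.936e-01 -1.133e-01  2.200e-03]
 [-1.133e-01 -9.936e-01 -8.000e-04]
 [ 2.300e-03  6.000e-04 -1.000e+00]] 0.08492638384266912 [ 0.6 -0.1 -0.5] [ 0.31  0.55  0.01  1.78 -0.01  0.8  -1.35]
cam [[-0.113, -0.958, -0.263, 0.591], [-0.994, 0.109, 0.03, -0.205], [-0.0, 0.265, -0.964, 0.303], [0.0, 0.0, 0.0, 1.0]] 311.3381407648843
blue 20487 [447. 117.] ztop 0.0613 rect [ 0.5663 -0.3037] [0.0615 0.1781] 83.43 img bbox 391 0 511 239
blue 6740 [ 29. 182.] ztop 0.0215 rect [0.5582 0.0871] [0.044  0.1857] 79.41 img bbox 0 81 65 276
rim 20487 [447. 117.] slope deg x,y [0.14 0.37] z 0.0599 x 0.4751 0.6574
rim 6740 [ 29. 182.] slope deg x,y [-0.21 -0.64] z 0.0193 x 0.4645 0.6482
```

View pics/w12.png

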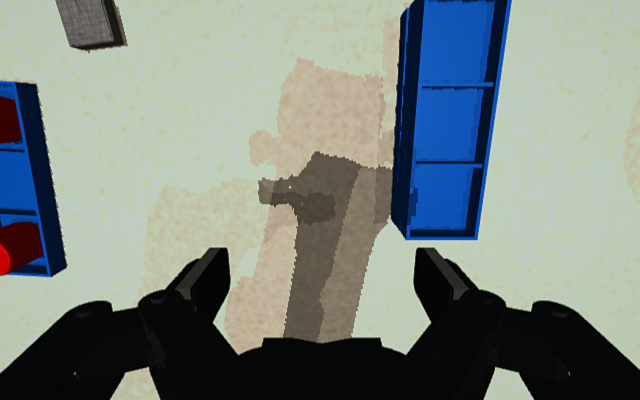

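View pics/s2.png

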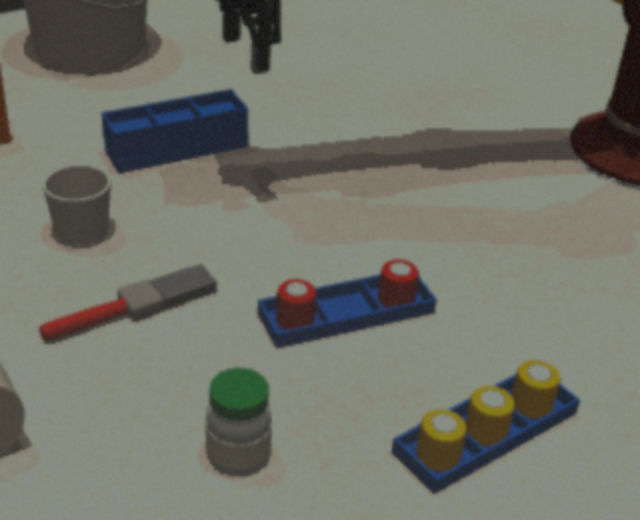

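The stack is square: the laid tray's rim is at z = 0.060 m, centred within about 1 mm of the stack, same heading. Nothing else has moved. I'm handing the job in.

```bash
python3 -c "
from plant import r
print(r.close_job())"
```

```text
the job is handed in; nothing more can be done
None
```

The yellow cheese stands in the free pocket, so that tray is full, and the emptied tray lies right way up on the stack, centred within about 1 mm; I handed the job in at about 16 s.

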